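# Wake and zero the balance that carries the amber jar

### The job

One of the two balances carries the amber jar: wake that balance by pressing its round key fully down with shut fingertips for about half a second and letting it up, then zero it by pressing its long bar key fully down and holding it for two seconds. Press gently, leave its square key, the other balance and everything standing about as they are, pick nothing up, and finish with the hand a good 10 cm above the keys.

Things in the scene. Friction and masses are not known exactly. Their poses are not given: they have to be found in the camera images.
- balance1: The balance that carries the amber jar: white plastic, 210 x 150 mm, 42 mm high, fixed. Origin: centre of its underside. x points from its keys to its pan (away from the robot, yaw up to 0.35 either way), y to its left, z up. Three black keys in a row along its front edge (x = -80 mm), then a dark display, then a round steel pan (112 mm across, top at 50 mm, centre at x = 37 mm).
- balance2: The other balance, same make, size and axes, carrying an open white beaker. To be left alone.
- jar_center (a point): Centre, half-way up, of the amber jar with black screw cap (44 mm across, 58 mm high, loose) that stands on balance1's pan.
- beaker_center (a point): Centre, half-way up, of the open white beaker (52 mm across, 58 mm high, loose) that stands on balance2's pan.
- balance1_round_top (a point): Centre of the top face of balance1's round key, 18 mm across, at the left (+y) end of the row, 54 mm from the bar key's centre; 52 mm above the bench when up, 10 mm proud of the balance. It moves down with the key.
- balance1_round (a joint): How far balance1's round key is pressed (m): 0 up, 0.006 fully down. It takes about 1.6 N to start moving and 4 N fully down, and is felt by the balance beyond 0.0035. It springs back up.
- balance1_bar_top (a point): Centre of the top face of balance1's long bar key in the middle of the row, 16 x 46 mm (long along the balance's y); 52 mm above the bench when up, 10 mm proud of the balance. It moves down with the key.
- balance1_bar (a joint): How far balance1's bar key is pressed (m): 0 up, 0.006 fully down. It takes about 1.6 N to start moving and 4 N fully down, and is felt by the balance beyond 0.0035. It springs back up.
- balance1_square_top (a point): Centre of the top face of balance1's square key, 16 x 16 mm, at the right (-y) end of the row, 54 mm from the bar key's centre; 52 mm above the bench when up, 10 mm proud of the balance. It moves down with the key.
- balance1_square (a joint): How far balance1's square key is pressed (m): 0 up, 0.006 fully down. It takes about 1.6 N to start moving and 4 N fully down, and is felt by the balance beyond 0.0035. It springs back up.
- balance2_round_top (a point): Centre of the top face of balance2's round key, 18 mm across, at the left (+y) end of the row, 54 mm from the bar key's centre; 52 mm above the bench when up, 10 mm proud of the balance. It moves down with the key.
- balance2_round (a joint): How far balance2's round key is pressed (m): 0 up, 0.006 fully down. It takes about 1.6 N to start moving and 4 N fully down, and is felt by the balance beyond 0.0035. It springs back up.
- balance2_bar_top (a point): Centre of the top face of balance2's long bar key in the middle of the row, 16 x 46 mm (long along the balance's y); 52 mm above the bench when up, 10 mm proud of the balance. It moves down with the key.
- balance2_bar (a joint): How far balance2's bar key is pressed (m): 0 up, 0.006 fully down. It takes about 1.6 N to start moving and 4 N fully down, and is felt by the balance beyond 0.0035. It springs back up.
- balance2_square_top (a point): Centre of the top face of balance2's square key, 16 x 16 mm, at the right (-y) end of the row, 54 mm from the bar key's centre; 52 mm above the bench when up, 10 mm proud of the balance. It moves down with the key.
- balance2_square (a joint): How far balance2's square key is pressed (m): 0 up, 0.006 fully down. It takes about 1.6 N to start moving and 4 N fully down, and is felt by the balance beyond 0.0035. It springs back up.
- weight_center (a point): Centre of a loose brass calibration weight with a knob, 28 mm across, 40 mm high, between the balances.
- vial_center (a point): Centre of a small loose amber vial, 26 mm across, 45 mm high, between the balances.
- spare_jar_center (a point): Centre of a loose amber jar like the one on the pan (44 mm across, 58 mm high), standing on the bench on the left.
- tape_center (a point): Centre of a loose roll of tape lying flat, 80 mm across, 24 mm high, on the right.
- stopper_center (a point): Centre of a loose dark rubber stopper, 24 mm across, 25 mm high, between the balances.
- balance1_pan (a point): Centre of the top of balance1's pan.
- balance2_pan (a point): Centre of the top of balance2's pan.
Mind the look-alikes: they are no part of the job. Leave any blue look-alike of the part that bears beaker_center alone. Leave any green look-alike of the part that bears jar_center alone.

How it is judged (in metres and radians):
On the way, in this order (a step that is already met when the one before it is completed fails the run):
1. the round key of the balance with the jar is pressed down by the fingers, its bar key up (value of joint balance1_round above 0.0035 m and value of joint balance1_bar below 0.0015 m and contact force between the fingers and balance1_round above 0.5 N), for 0.2 s.
2. the round key is let up again (value of joint each of balance1_round, balance1_bar below 0.0015 m), for 0.05 s.
3. its bar key is pressed down by the fingers and held (value of joint balance1_bar above 0.0035 m and value of joint balance1_round below 0.0015 m and contact force between the fingers and balance1_bar above 0.5 N), for 1.2 s.
At the end, for the whole second after the job is handed in: All keys are up, the hand is more than 8 cm from the bar key and higher than 12 cm above the bench, the jar and beaker stand on their pans, and no loose thing has moved more than 12 mm (all of step 2 and value of joint each of balance1_square, balance2_round, balance2_bar, balance2_square below 0.0015 m and distance of each of weight_center, vial_center, spare_jar_center, tape_center, stopper_center, jar_center, beaker_center from where it was at the start of the episode below 0.012 m and horizontal distance between jar_center and balance1_pan below 0.035 m and horizontal distance between beaker_center and balance2_pan below 0.035 m and distance between the grasp point and balance1_bar_top above 0.08 m and height (world z) of the grasp point above 0.12 m); the robot touches nothing.
It fails at once if a wrong key is pressed (the square key, or any key of the other balance) (value of joint any of balance1_square, balance2_round, balance2_bar, balance2_square above 0.002 m).
It fails at once if the robot pushes hard (over 25 N) on a balance or its keys (contact force between any of the arm, the fingers and balance1 above 25 N or contact force between any of the arm, the fingers and balance2 above 25 N).
It fails at once if a loose thing is moved more than 15 mm, lifted or knocked over (distance of any of weight_center, vial_center, spare_jar_center, tape_center, stopper_center, jar_center, beaker_center from where it was at the start of the episode above 0.015 m or angle between any of jar_center, beaker_center's own z axis and vertical above 0.3 rad).
It also fails if it takes over 48 s, if anything falls off the work surface, if the arm or the gripper's body presses on something with over 40 N, if the wrist force passes 120 N, or if a joint passes its speed limit or range.

### The arm

A 6-joint arm with a two-finger parallel gripper is mounted at the origin on the work surface. World frame = base frame: x ahead of the robot, y to its left, z up, the work surface at z = 0. Lengths are in mm, angles in degrees, forces in N, time in s.
With the tool pointing down it reaches from about 325 to 750 mm from the base axis. Payload 7.6 kg.
Tool frame: the origin (TCP) lies at the very end of the fingers, on their centre line; the grasp point (between the pads) lies 19 mm behind it; z points along the fingers, y is the line along which they close (so a half turn about z gives the same grasp; the last joint's range is limited). The gripper opens to 85 mm and grips with 20 to 120 N. Pads are 22 mm wide; open, the fingers measure 114 mm over their backs; the gripper's body (76 mm by 85 mm) begins 54 mm behind the grasp point. The pads swing forward as they close: fully open they stand 13 mm farther back than shut.
Start: joints at [-68.715, 2.991, 80.254, -0, 96.75, -4.028], TCP at [224.499, -474.601, 231.323] pointing down, gripper open.
Joint ranges: [-166.34, 166.34], [-52.06, 124.39], [6.96, 135.62], [-60.46, 240.46], [14.63, 156.25], [-167.68, 167.68]. Speed limits (degrees/s): [147.25, 147.25, 172.46, 180, 180, 180].

### API

Orientations are given as [roll, pitch, yaw] about the fixed x, y, z axes, in that order (R = Rz(yaw) Ry(pitch) Rx(roll)).
In Python, from cell import reach, move_l, move_joints, gripper_to, hold, ik, get_state, read_camera, camera_info, PlanningError, close_job, spot_in, masks_of gives the robot as it stands. Calls block until the motion is done:
- reach(position, orientation): joint-space move of the TCP to a pose.
- move_l(position, rate=150, frame=None, force_limit=None): straight line of the TCP; frame=None keeps the orientation; rate is the mean speed in mm/s. With force_limit (N) it stops when the force on the tool has changed by that much, and returns True; else False.
- move_joints(angles): joint-space move.
- gripper_to(opening, grip_force=None): finger opening in mm; grip_force is the grip in N (None keeps the last); returns when the fingers have stopped.
- hold(seconds).
- ik(position, orientation): joint angles nearest the present ones, or None.
- get_state(): the state.
- read_camera(name): name is "side" or "top"; returns the picture (480x640x3 uint8, red, green, blue); there is no depth.
- camera_info(name): a dict with "mtx" (3x3 intrinsics, pixels), "extrinsics" (4x4, takes a point from camera to world coordinates). Camera axes: x right, y up, looking along -z (the intrinsics and any distortion apply to the point x, -y, -z); pixel columns grow to the right and rows downward; lengths in mm; the calibration is good to about 2 mm. A picture is of the moment at which its call begins. camera_info takes no time and is no camera call.
A pose or a line that the arm cannot do raises PlanningError and nothing moves.
- close_job(): hands the job in; it is judged then, once.
Trained networks look in the newest picture that a camera, given by its name, has taken for a name from the list of things; names that differ only in an ending like _2 or _b are one class to them, and where a whole thing is asked for, a point or a joint stands for the part that bears it (a point fixed in the world has none). Each returns a list of dicts, best first, with "conf" (0 to 1); they miss things now and then, are a little off and sometimes report something else, mostly with a low value. They report only what shows in the picture. A call takes as long as a camera call. They do not tell look-alikes from the thing itself.
- spot_in(thing, camera): "uv" ([column, row] in pixels, amid what is visible of it).
- masks_of(thing, camera): "region" (480x640 bool, what is visible of it) and "uv" ([column, row] in pixels, amid what is visible of it).
The state is a dict: "time_s": time; "joints": joint angles; "joint_velocities": joint speeds; "joint_efforts": joint torques, N m; "tool_pos": TCP position; "tcp_rot": TCP orientation; "wrist_force": force on the tool from outside, world axes, zero at the start; "moment": the same for the moment, N m; "width": finger opening in mm; "finger_force": force on a finger pad.
Only numpy, scipy, OpenCV 4.12 (cv2) and the standard library are available. Lean on these libraries where they do the work, as an engineer would, in place of code of your own. Each camera call takes 0.05 s, during which the arm holds its last target. There are 200 camera calls.

## Working session

There is one attempt and no reset: what is moved stays moved. The work goes in short steps, each a Python script; the robot and the scene stay as the last script left them, time stands still between calls to the robot, and variables do not carry over. Pictures are saved under pics/ and viewed, at most 10 in all, crops included, and the job is handed in when it is done.

```bash
mkdir -p pics; python3 - <<'E'
from cell import *
import cv2
for c in("top","side"):
    cv2.imwrite(f"pics/{c}1.png",read_camera(c)[:,:,::-1])
    i=camera_info(c);print(c,i)
    for t in("balance1","jar_center","beaker_center","balance1_round_top","balance1_bar_top","balance1_square_top"):
        print(t,[(round(d["conf"],2),[round(float(x),1) for x in d["uv"]]) for d in spot_in(t,c)])
E
```

```text
top {'mtx': array([[569.71969071,   0.        , 317.45823081],
       [  0.        , 569.71969071, 232.67369356],
       [  0.        ,   0.        ,   1.        ]]), 'extrinsics': array([[-4.14766678e-03,  9.91329513e-01, -1.31333899e-01,
         4.31809912e+02],
       [-9.99991245e-01, -4.03910838e-03,  1.09296321e-03,
         2.60178174e+00],
       [ 5.53014831e-04,  1.31337283e-01,  9.91337587e-01,
         1.46585814e+03],
       [ 0.00000000e+00,  0.00000000e+00,  0.00000000e+00,
         1.00000000e+00]])}
balance1 [(0.83, [233.6, 247.2]), (0.63, [420.2, 248.0])]
jar_center [(0.81, [414.9, 179.6]), (0.59, [424.4, 224.2])]
beaker_center [(0.68, [226.1, 223.6]), (0.63, [176.6, 199.2]), (0.57, [235.2, 246.9]), (0.21, [524.7, 273.5]), (0.2, [251.3, 275.1])]
balance1_round_top [(0.52, [398.8, 274.6]), (0.39, [525.9, 269.2]), (0.21, [232.3, 277.5])]
balance1_bar_top [(0.6, [423.2, 279.8]), (0.17, [236.3, 275.2])]
balance1_square_top [(0.51, [442.4, 275.9]), (0.33, [209.5, 279.4])]
side {'mtx': array([[608.50421185,   0.        , 315.96297673],
       [  0.        , 608.50421185, 241.68890217],
       [  0.        ,   0.        ,   1.        ]]), 'extrinsics': array([[ 9.67924515e-01,  1.21016648e-01, -2.20175168e-01,
         2.81453222e+02],
       [-2.51212182e-01,  4.79487146e-01, -8.40823713e-01,
        -1.29040955e+03],
       [ 3.81749574e-03,  8.69164569e-01,  4.94508219e-01,
         8.30591695e+02],
       [ 0.00000000e+00,  0.00000000e+00,  0.00000000e+00,
         1.00000000e+00]])}
balance1 [(0.81, [328.9, 323.3]), (0.66, [286.8, 223.0])]
jar_center [(0.66, [400.5, 302.6])]
beaker_center [(0.6, [316.5, 189.0])]
balance1_round_top [(0.63, [250.3, 266.9]), (0.51, [294.6, 298.5])]
balance1_bar_top [(0.74, [260.0, 217.6]), (0.67, [298.1, 313.2])]
balance1_square_top [(0.43, [298.6, 330.7])]
```

View pics/top1.png

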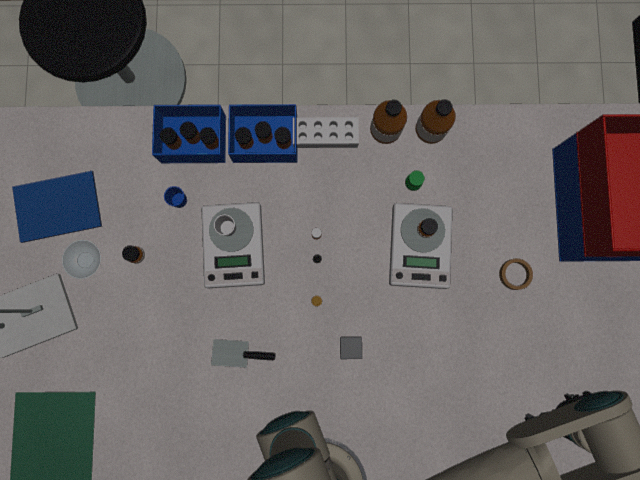

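View pics/side1.png

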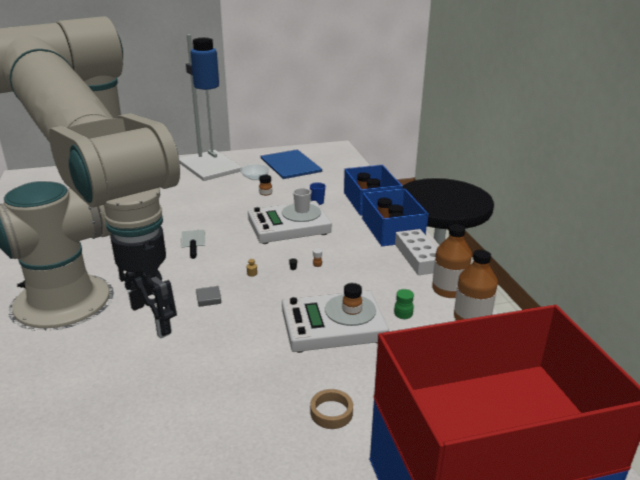

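The jar balance is the right one. In the top picture its round key is at about (400,276), bar at (421,277) and square at (443,278). In the side picture they are at about (294,300), (298,314) and (302,330). Next I'll fit its pose from the dark key blobs in both views.

```bash
cat > h.py <<'E'
import numpy as np, cv2
from scipy.optimize import least_squares
from cell import *
def proj(P,c):
    i=camera_info(c);E=np.array(i["extrinsics"]);q=(np.asarray(P)-E[:3,3])@E[:3,:3]*[1,-1,-1]
    q=q@np.array(i["mtx"]).T;return q[:,:2]/q[:,2:]
def keys(c,guess,thr=60):
    g=cv2.cvtColor(read_camera(c),cv2.COLOR_RGB2GRAY);out=[]
    n,l,s,cen=cv2.connectedComponentsWithStats((g<thr).astype(np.uint8))
    for u in guess:
        k=min(range(1,n),key=lambda j:np.hypot(*(cen[j]-u)));out.append(cen[k]);print(c,cen[k].round(1),s[k][2:])
    return np.array(out)
def pts(p):
    x,y,a=p;R=np.array([[np.cos(a),-np.sin(a)],[np.sin(a),np.cos(a)]])
    return np.c_[np.array([[-80,54],[-80,0],[-80,-54]])@R.T+[x,y],[50]*3]
def fit(ob):
    f=lambda p:np.concatenate([(proj(pts(p),c)-o).ravel() for c,o in ob.items()])
    r=least_squares(f,[600,-250,0],x_scale=[100,100,.1]);return r.x,r.fun
E
python3 - <<'E'
from h import *
t=keys("top",[(400,276),(421,277),(443,278)]);s=keys("side",[(294,300),(298,314),(302,330)])
for o in({"top":t},{"side":s},{"top":t,"side":s}):
    p,f=fit(o);print(p.round(3),f.round(1),pts(p).round(1).tolist())
E
```

```text
top [398.9 275.2] [ 7  7 34]
top [420.3 276.6] [ 18   6 100]
top [441.9 277.8] [ 7  6 38]
side [293.3 300.5] [ 6  6 32]
side [297.  314.9] [ 9 15 88]
side [301.1 330.2] [ 7  7 40]
[ 5.88410e+02 -2.58977e+02 -6.30000e-02] [-0.3  0.   0.1 -0.1  0.2  0. ] [[512.0, -200.0, 50.0], [508.6, -253.9, 50.0], [505.2, -307.8, 50.0]]
[ 5.89912e+02 -2.65762e+02 -7.30000e-02] [-0.  -0.   0.1 -0.  -0.   0.1] [[514.1, -206.1, 50.0], [510.1, -259.9, 50.0], [506.2, -313.8, 50.0]]
[ 5.89581e+02 -2.61475e+02 -6.80000e-02] [ 0.6 -0.6  0.9 -0.6  1.  -0.3 -0.7 -1.  -0.5 -1.1 -0.5 -1. ] [[513.4, -202.2, 50.0], [509.8, -256.0, 50.0], [506.1, -309.9, 50.0]]
```

```bash
python3 - <<'E'
from h import *
st=get_state();print(st["tcp_rot"],st["time_s"])
for y in(86,-4,-94):print(y,ik([509,-255,150],[180,0,y]))
gripper_to(0,20)
reach([509,-255,150],[180,0,-94] if ik([509,-255,150],[180,0,-94]) is not None else [180,0,86])
move_l([509,-255,85])
st=get_state();print(st["tool_pos"],st["tcp_rot"],st["width"],st["wrist_force"],st["time_s"])
for c in("top","side"):
    im=read_camera(c)[:,:,::-1].copy();q=proj([[509,-255,85]],c)[0];print(c,q)
    u,v=q.astype(int);cr=cv2.resize(im[v-50:v+50,u-66:u+67],None,fx=6,fy=6,interpolation=cv2.INTER_CUBIC)
    cv2.imwrite(f"pics/{c}2.png",cr);print(u-66,v-50)
E
```

```text
[ 1.79996617e+02 -1.94771979e-03  2.53145881e+01] 0.8
86 [-30.32635326  12.31374935  79.37553367   0.          88.31071698
 -26.32635326]
-4 [-3.03263533e+01  1.23137494e+01  7.93755337e+01 -2.54444375e-14
  8.83107170e+01  6.36736467e+01]
-94 [-3.03263533e+01  1.23137494e+01  7.93755337e+01 -2.54444375e-14
  8.83107170e+01  1.53673647e+02]
[ 509.2690125  -255.32016934   85.76169173] [-1.79956013e+02 -2.45509981e-02 -9.40083861e+01] 0.03697399108022694 [-0.6352705  -0.27058124  1.30534097] 4.4917
top [423.41080815 275.5464833 ]
357 225
side [295.80893529 300.22665465]
229 250
```

View pics/side2.png

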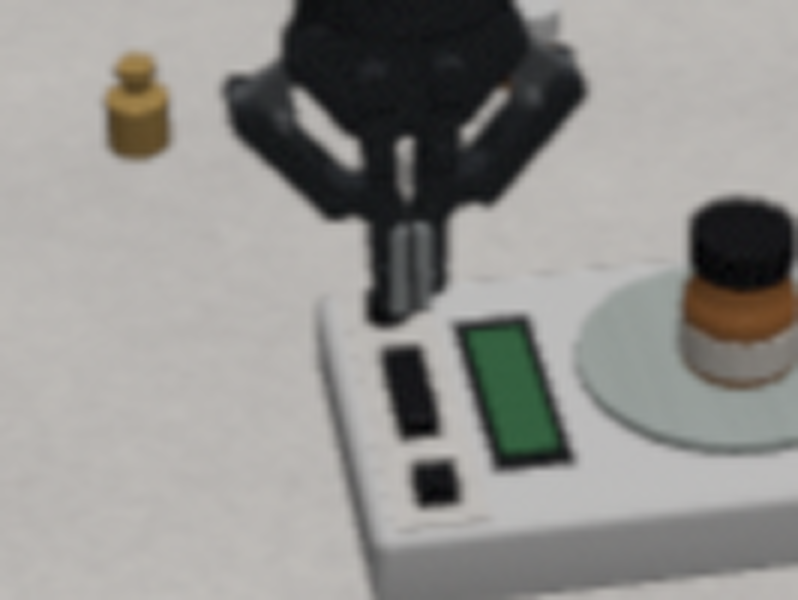

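View pics/top2.png

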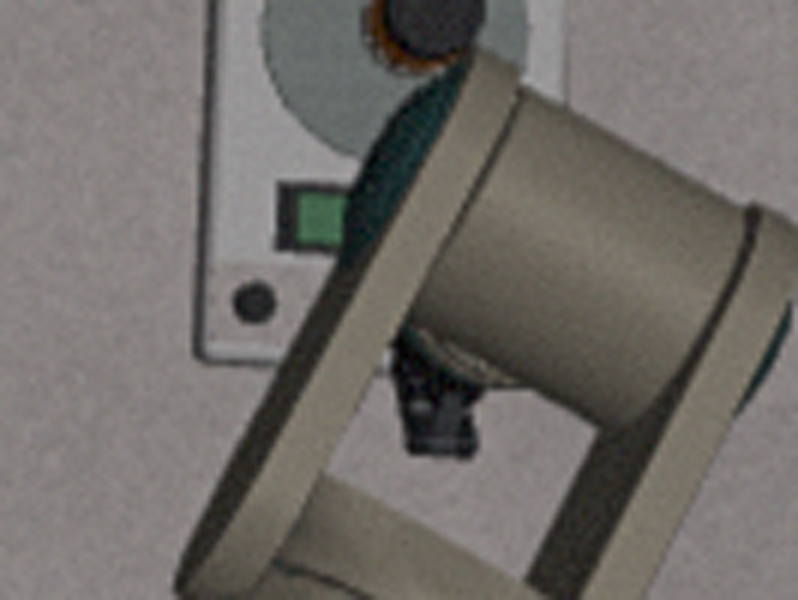

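The closed tip shows at about side px (296,301), against a predicted (296,300), so calibration agrees within about 1 px. That puts the bar at about (509,-255) and the round key at about (512.7,-201). Now I'll press the round key.

```bash
cat >> h.py <<'E'
def press(x,y,t):
    move_l([x,y,85]);move_l([x,y,58],rate=60);hold(.2)
    f0=get_state()["wrist_force"]
    r=move_l([x,y,44],rate=12,force_limit=6)
    hold(t/2);s=get_state();hold(t/2)
    print(r,s["tool_pos"].round(2) if hasattr(s["tool_pos"],"round") else s["tool_pos"],np.subtract(s["wrist_force"],f0).round(2),s["time_s"])
E
python3 - <<'E'
from h import *
press(512.7,-201,.6)
cv2.imwrite("pics/side3.png",cv2.resize(read_camera("side")[250:350,230:363,::-1],None,fx=6,fy=6,interpolation=cv2.INTER_CUBIC))
move_l([512.7,-201,85],rate=60)
print(get_state()["tool_pos"])
E
```

```text
True [ 512.7  -200.99   46.02] [-1.81  1.38  6.35] 7.15
[ 512.445656   -200.89311035   84.58694696]
```

View pics/side3.png

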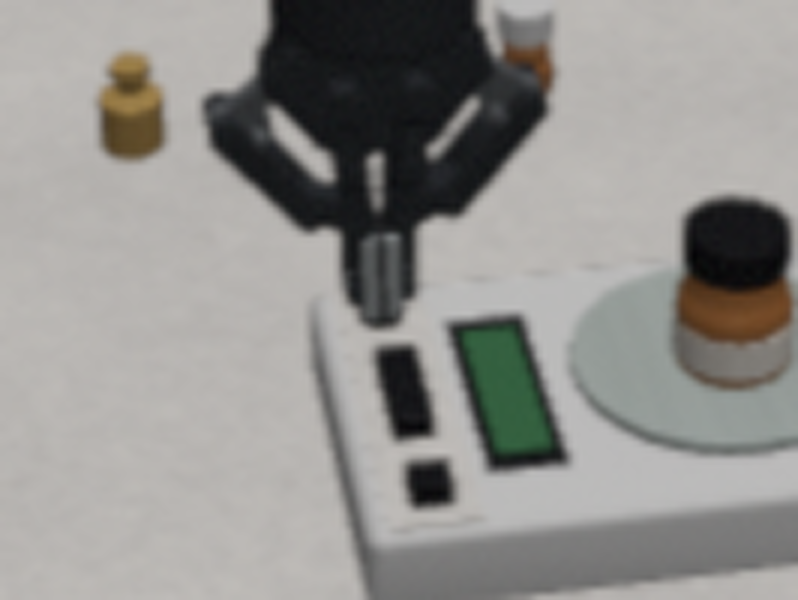

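The tip sits on the round key (crop about (380,310)) at z = 46.0 with 6.3 N, so the key is fully down. The bar key is clear of the fingers. Next is the bar.

```bash
python3 - <<'E'
from h import *
press(509,-255,2.2)
cv2.imwrite("pics/side4.png",cv2.resize(read_camera("side")[250:350,230:363,::-1],None,fx=6,fy=6,interpolation=cv2.INTER_CUBIC))
move_l([509,-255,85],rate=60);move_l([509,-255,200]);hold(.3)
s=get_state();print(s["tool_pos"],s["time_s"])
cv2.imwrite("pics/side5.png",read_camera("side")[:,:,::-1])
E
```

```text
True [ 509.02 -254.99   46.03] [-0.94 -0.3   4.05] 11.6667
[ 508.83569947 -254.88933114  199.35032394] 14.8417
```

View pics/side4.png

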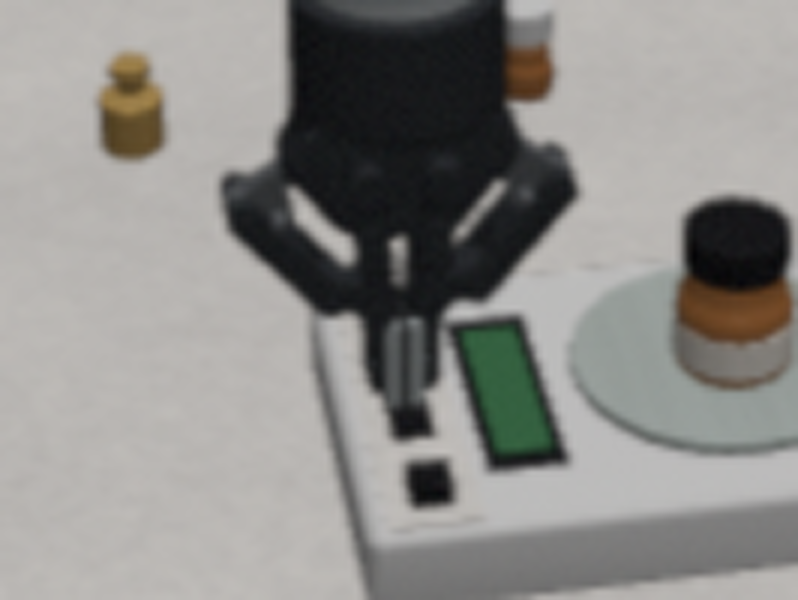

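View pics/side5.png

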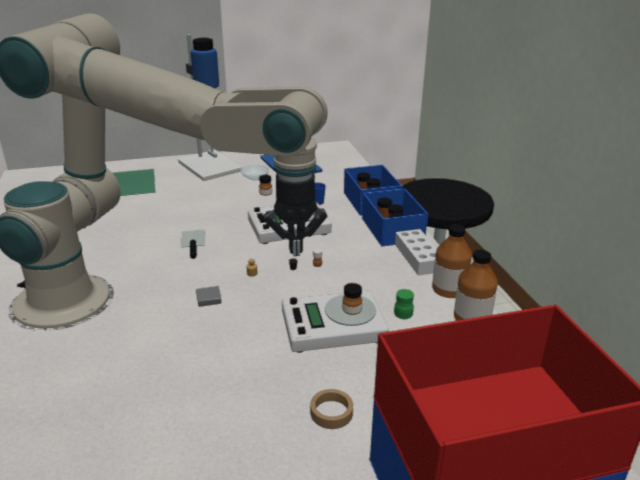

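The bar was fully down (z = 46.0, 4 N) for 2.2 s, with the square key (crop (430,483)) clear. The hand is now high, the keys are up, and everything stands where it did.

```bash
python3 -c "
from cell import *
print(close_job())"
```

```text
the job is handed in; nothing more can be done
None
```

I pressed the round key fully down for about 0.6 s and let it up, then held the bar key fully down for about 2.2 s at roughly 4–6 N; the hand finished 15 cm above the keys and the job is handed in, with no verdict returned.

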